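# Fetch the soy dish from under the plate rack with the spatula

## Robot

A 6-joint arm with a two-finger parallel gripper is mounted at the origin on the work surface. World frame = base frame: x ahead of the robot, y to its left, z up, the work surface at z = 0. Lengths are in mm, angles in rad, forces in N, time in s.
With the tool pointing down it reaches from about 275 to 750 mm from the base axis. Payload 10.2 kg.
Tool frame: the origin (TCP) lies on the front face of the gripper's body, between the roots of the fingers; the fingertips stand 73 mm ahead of it and the grasp point (between the pads) lies 54 mm ahead of it; z points along the fingers, y is the line along which they close (so a half turn about z gives the same grasp; the last joint's range is limited). The gripper opens to 85 mm and grips with 20 to 120 N. Pads are 22 mm wide; open, the fingers measure 114 mm over their backs; the gripper's body (76 mm by 85 mm) begins 54 mm behind the grasp point. The pads swing forward as they close: fully open they stand 13 mm farther back than shut.
Start: joints at [0.904, 0.313, 1.498, -0, 1.331, -0.223], TCP at [225.435, 474.142, 303.894] pointing down, gripper open.
Joint ranges: [-2.94, 2.94], [-0.97, 2.17], [0.19, 2.56], [-1.23, 4.37], [0.02, 3.11], [-2.88, 2.88]. Speed limits (rad/s): [2.39, 2.39, 3.01, 3.14, 3.14, 3.14].

## Interface

Orientations are given as a unit quaternion [w, x, y, z].
In Python, from rig import * gives the robot as it stands.
- The arm moves only by the tool step_arm, never from a script. Its argument "plan" is a list of rows, each an object with "offset": the shift along the tool's x, y, z in cm, a list of three; "rot": the turn, a rotation vector about the tool's x, y, z in degrees, a list of three; "gripper": the finger opening in cm, from 0 to 8.54. In form: [{"offset": [x, y, z], "rot": [wx, wy, wz], "gripper": gripper}, ...]. A call has 1 to 12 rows; each row is the pose to reach, as a shift and turn from the pose commanded when the call began, along the tool's axes at that moment; what a row does not reach only later rows make up. A row lasts 1/10 s, in which the tool goes at most 50 mm and 8.59 degrees, less where a joint would pass 70% of its speed; a pose out of reach is approached as far as the arm can. A call with a gripper value outside its range is refused whole. The fingers move at their own pace and stop on an object; "squeeze" is the grip in N (left out, the last holds). Time passes only in rows, so rows that repeat a pose let the fingers close. It gives the time, the measured TCP pose, the force, the opening and the grip force at its end, in the units of the state.
- sense(): the state, without advancing time (a new reading comes with each control period).
- capture(name): name is "scene" or "top" or "wrist"; returns a dict with "color" (400x640x3 uint8, red, green, blue), "depth" (400x640 float32, mm along the optical axis (not along the pixel's ray), 0 where there is no reading), "vertical_fov" (degrees; the focal length in pixels is half the picture's height over the tangent of half this angle, whatever the lens; pixels are square), "cx", "cy" (the principal point, pixels), "rvec" (rotation vector, rad) and "tvec" (3), from world to camera coordinates, as OpenCV has them; the wrist camera has in their place "mount" (4x4, takes a point from camera to tool coordinates, whose origin is the TCP and whose axes are the flange's). Camera axes: x right, y down, z forward; pixel columns grow to the right and rows downward; lengths in mm; the calibration is good to about 2 mm. A picture is of the moment at which its call begins: read the wrist's pose just before it.
- finish_job(): hands the job in; it is judged then, once.
The state is a dict: "time_s": time; "joints": joint angles; "dq": joint speeds; "tau": joint torques, N m; "eef_pos": TCP position; "ee_rot": TCP orientation; "force": force on the tool from outside, world axes, zero at the start; "wrist_torque": the same for the moment, N m; "grip_width": opening from 0.0 (shut) to 1.0 (fully open); "grip_force": force on a finger pad.
Only numpy, scipy, OpenCV 4.12 (cv2) and the standard library are available. Lean on these libraries where they do the work, as an engineer would, in place of code of your own. Each camera call takes 0.05 s, during which the arm holds its last target. There are 200 camera calls.

## Task

The soy dish has slid in under the low plate rack, where a hand does not fit. Slide the spatula's blade in under the rack's front lip, flat along the bench, and push gently until the dish, backed by the rack's plate stop, has ridden up to the middle of the blade and the blade's edge comes up against the stop, without ramming it. Draw the dish out on the blade, let it slide off upright onto the free half of the tray beside the bento boxes, then lay the spatula flat on the bench clear of tray and rack, and leave everything else as it stands.

Things in the scene. Friction and masses are not known exactly. Their poses are not given: they have to be found in the camera images.
- rack: Low steel plate rack fixed to the bench, 346 mm wide (y). Origin: on the bench, 62.5 mm behind its front lip; x from the open front to the back, y left, z up. Deck of thin rods, top at 83 mm, from x = -63 to 121 mm; 10 mm legs at its corners (y = +-170 mm). A pair of chopsticks lies on the deck's back edge.
- rack_lip (a point): Middle of the lower edge of the rack's front lip, at x = -62.5 mm of the rack, 66 mm above the bench; same axes as the rack. The lip is a 2 mm strip, 16 mm high, over the full width; below it the front is open.
- stop_zone (a point): Point on the bench at x = 73 mm of the rack: the middle of the range in which the rack's plate stop can be clamped. The stop is a steel bar 26 mm high, 310 mm wide across the bench under the deck; its front face stands anywhere from x = 48 to 98 mm of the rack (its own place is not measured: feel for it). It is clamped fast and does not yield.
- dish: White glazed soy dish, round, rim 96 mm across, 22 mm high, about 110 g, slippery (friction about 0.3). Origin: centre of its underside, z up. Its 46 mm foot has a bevelled edge (64 mm across at 4 mm up): a blade kept down on the bench pushes it back to the plate stop, then wedges under it (4 to 8 N). Starts upright on the bench, under the deck just behind the lip.
- spatula: Stiff grey silicone spatula, 170 g, flat on the bench at the start. Origin: centre of the blade's underside; x from handle to front edge, y left, z up. Blade 105 mm long (x = -52.5 to 52.5 mm), 112 mm wide, 2.5 mm thick; front edge open, side edges raised to 10 mm, rear one to 12 mm. Centre of mass at about x = -37 mm.
- spatula_grip (a point): Point to grip on the handle's centre line, at x = -137.5, z = 43 mm of the spatula, 190 mm behind the front edge; same axes. The handle is straight, 24 mm wide (y), 18 mm deep, from x = -76 mm (centre line 35.5 mm above the blade's underside) rising to x = -215 mm (52.5 mm); a sloping neck joins it to the blade.
- spatula_edge (a point): Middle of the blade's front edge, at its underside (x = +52.5 mm of the spatula).
- tray: Loose dark wooden serving tray, 210 mm (x) by 300 mm (y), about 0.9 kg, floor 5 mm thick, rim 14 mm high and 6 mm thick. Origin: centre of its underside; x points away from the robot, y to the left, z up.
- tray_free (a point): Centre of the tray's free half, on its floor (x = 0, y = +68 mm of the tray); the bento boxes stand on the other half (tray y from about -25 to -135 mm).
- bento_lower: Lower white plastic bento tier, 168 x 108 x 45 mm, standing on the tray at y = -80 mm of it. Origin: centre of its underside. Leave alone.
- bento_upper: Upper lidded bento tier, 170 x 110 x 54 mm, stacked on the lower one. Origin: centre of its underside. Leave alone.
- skewer_holder: Bamboo cup of 68 mm diameter, 110 mm high, with skewers up to 205 mm, standing right of the rack. Origin: centre of its underside. Leave alone.
- teacup: White ceramic cup, 74 mm across, 75 mm high, on the left of the bench. Origin: centre of its underside. Leave alone.
Not all that is in view belongs to the job. There is more than one size of the dish; the one meant has the size given above.

How it is judged (in metres and radians):
On the way, in this order (a step that is already met when the one before it is completed fails the run):
1. the dish stands about the middle of the spatula's blade (its centre at least 42 mm behind the front edge) while still under the rack (x of dish in the frame of rack above -0.03 m and contact force between dish and spatula above 0.3 N and z of dish in the frame of spatula between 0.0005 and 0.008 m and x of dish in the frame of spatula between -0.05 and 0.01 m), for 0.2 s.
2. the dish has been drawn out clear of the lip on the blade (x of dish in the frame of rack below -0.115 m and z of dish in the frame of spatula between 0.0005 and 0.01 m and x of dish in the frame of spatula between -0.05 and 0.045 m), for 0.1 s.
At the end, for the whole second after the job is handed in: The dish stands upright (within 0.08 rad) and still on the floor of the tray's free half (its centre within 90 mm of the tray's middle along x, and between -10 and 130 mm along y); the spatula lies flat (within 0.08 rad) and still on the bench, touching neither tray nor rack (x of dish in the frame of tray between -0.09 and 0.09 m and y of dish in the frame of tray between -0.01 and 0.13 m and z of dish in the frame of tray below 0.008 m and angle between each of dish, spatula's own z axis and vertical below 0.08 rad and linear speed of each of dish, spatula below 0.02 m/s and height (world z) of spatula below 0.006 m and contact force between spatula and tray below 0.1 N and contact force between spatula and rack below 0.1 N).
It fails at once if the dish is tipped over (beyond 60 degrees) (angle between dish's own z axis and vertical above 1.05 rad).
It fails at once if the dish is jammed hard against the rack (over 25 N) (contact force between dish and rack above 25 N).
It fails at once if the spatula is rammed against the rack or its plate stop (over 30 N) (contact force between spatula and rack above 30 N).
It fails at once if the tray is shoved more than 30 mm (distance of tray from where it was at the start of the episode above 0.03 m).
It fails at once if the bento boxes, skewer holder or teacup are moved more than 30 mm (distance of any of bento_lower, bento_upper, skewer_holder, teacup from where it was at the start of the episode above 0.03 m).
It also fails if it takes over 72 s, if anything falls off the work surface, if the arm or the gripper's body presses on something with over 40 N, if the wrist force passes 120 N, or if a joint passes its speed limit or range.

## Working session

There is one attempt and no reset: what is moved stays moved. The work goes in short steps, Python scripts to look and compute and a tool call to move; the robot and the scene stay as the last step left them, time stands still between calls to the robot, and variables do not carry over. Pictures are saved under pics/ and viewed, at most 10 in all, crops included, and the job is handed in when it is done.

Besides the shell and the picture viewer there is one more tool, called after ">>>" as name([rows], argument=value, ...), one row to a line, values as JSON. step_arm: Moves the arm, as the interface text tells. Its arguments: {"type":"object","properties":{"plan":{"type":"array"},"squeeze":{"type":"number"}},"required":["plan"]}

```bash
mkdir -p pics
cat > h.py <<'E'
from rig import *
import numpy as np, cv2, pickle
from scipy.spatial.transform import Rotation as R
def K(c):
    f=200/np.tan(np.radians(c["vertical_fov"])/2); return f
def world(c):
    f=K(c); v,u=np.mgrid[:400,:640]; d=c["depth"]
    P=np.stack([(u-c["cx"])/f*d,(v-c["cy"])/f*d,d],-1)
    Rm=R.from_rotvec(np.ravel(c["rvec"])).as_matrix()
    return (P-np.ravel(c["tvec"]))@Rm
def ray(c,u,v,z):
    f=K(c); Rm=R.from_rotvec(np.ravel(c["rvec"])).as_matrix()
    o=-Rm.T@np.ravel(c["tvec"]); d=Rm.T@np.array([(u-c["cx"])/f,(v-c["cy"])/f,1])
    return o+d*(z-o[2])/d[2]
def save(n,c): cv2.imwrite("pics/"+n,c["color"][:,:,::-1])
E
python3 - <<'E'
from h import *
print(sense())
for n in("scene","top"):
    c=capture(n); save(n+"1.png",c); pickle.dump(c,open(n+".pkl","wb")); print(n,c["vertical_fov"],c["cx"],c["cy"],c["rvec"],c["tvec"])
E
```

```text
{'time_s': 0.0, 'joints': array([ 9.03588102e-01,  3.13469222e-01,  1.49847865e+00,  5.10885981e-05,
        1.33102067e+00, -2.23403570e-01]), 'dq': array([ 0.00129498, -0.00067451,  0.00107113,  0.00019419, -0.00098614,
       -0.00109091]), 'tau': array([ 2.81576858e-04, -4.12270045e+01, -2.59741974e+01, -1.65814808e-04,
        4.11391142e-03, -1.99728157e-05]), 'eef_pos': array([225.31519016, 473.99506193, 303.30953576]), 'ee_rot': array([-3.18712020e-04,  2.20091586e-01,  9.75478970e-01, -6.10171424e-04]), 'force': array([ 0.23521921,  0.37133223, -0.59334761]), 'wrist_torque': array([ 0.03398832, -0.02493443, -0.02138621]), 'grip_force': 0.0, 'grip_width': 1.0016810147096078}
scene 48.45156654590465 322.35869071413947 196.60350213545934 [ 2.45460868  0.75762663 -0.23424258] [-497.68265075 -246.49213898 1511.16844496]
top 51.029537161115265 316.70623848399885 204.7178513845998 [ 2.16782322 -2.1115927   0.19866166] [ -39.86211821  635.61931271 1040.2104365 ]
```

View pics/scene1.png

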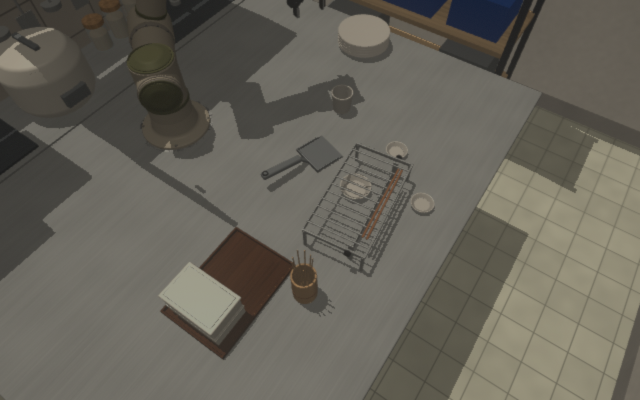

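View pics/top1.png

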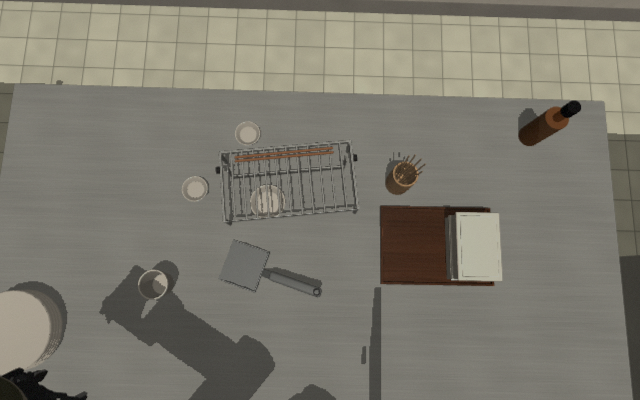

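The scene view shows the arm's base upper left, and the spatula (290,160), rack (360,205) with dish under it (357,187), skewers (305,283) and tray (230,295). In the top view the dish is at (267,201), the rack at x 222–356 and y 143–222, the spatula blade at (245,265) with its handle end at (318,292), and the tray at 380–500.

Run:
```python
from h import *
c=pickle.load(open("top.pkl","rb")); W=world(c); s=pickle.load(open("scene.pkl","rb"))
im=cv2.resize(c["color"][120:310,140:420,::-1],None,fx=2.8,fy=2.8,interpolation=cv2.INTER_CUBIC); cv2.imwrite("pics/crop.png",im)
Rm=R.from_rotvec(np.ravel(c["rvec"])).as_matrix(); print("cam",-Rm.T@np.ravel(c["tvec"]))
for n,u,v in [("dish",267,201),("blade",245,265),("tray",415,245),("bento",478,247),("bench",300,250),("cup",153,285),("skew",404,172),("handle",290,281)]:
    print(n,W[v,u].round(0),ray(c,u,v,0).round(0))
h=W[...,2]
print("deck", np.argwhere((h>76)&(h<92)).shape)
# tray corners on z=14
for u,v in [(380,206),(380,284),(494,285),(490,206)]: print("traycorner",ray(c,u,v,14).round(0))
g=c["color"].astype(int); 
for v,u in[(265,245),(250,300),(281,290),(245,415),(283,300)]: print(g[v,u],h[v,u].round(1))
```

```text
cam [ 451.49181108   -8.56810589 1133.01384963]
dish [638. 104.  81.] [652. 113.   0.]
blade [477. 163.   4.] [477. 163.   0.]
tray [ 542. -292.    6.] [ 542. -293.    0.]
bento [ 533. -422.  105.] [ 541. -465.    0.]
bench [521.  18.  -0.] [521.  18.   0.]
cup [419. 401.   5.] [419. 403.   0.]
skew [ 737. -258.   31.] [ 745. -265.    0.]
handle [439.  40.  54.] [438.  42.   0.]
deck (2941, 2)
traycorner [ 645. -196.   14.]
traycorner [ 436. -195.   14.]
traycorner [ 441. -498.   14.]
traycorner [ 653. -497.   14.]
[111 110 105] 3.5
[121 120 113] -0.3
[99 99 94] 53.8
[66 43 28] 5.6
[96 96 92] 52.8
```

View pics/crop.png

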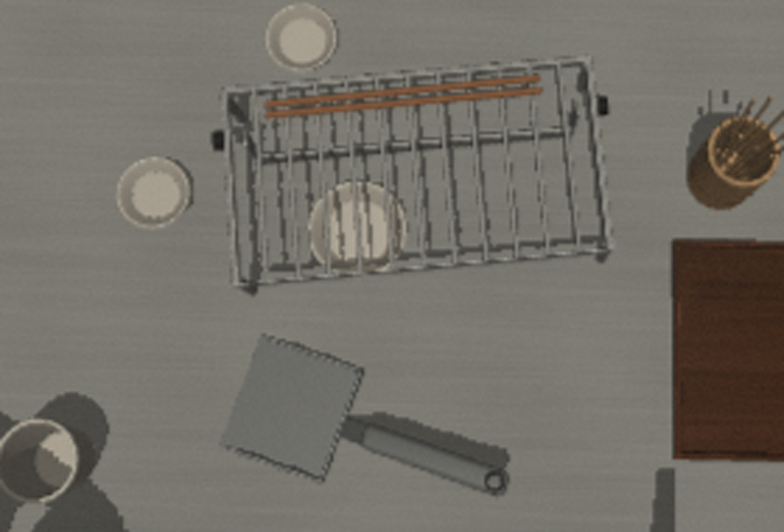

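The crop shows the rack with its front edge at the bottom, slightly rotated, the side clamps of the stop at (218,140) and (602,105), and the bar between them. The spatula's blade points left and its handle right, ending at (496,480).

Run:
```python
from h import *
c=pickle.load(open("top.pkl","rb")); W=world(c); h=W[...,2]
def rect(P): 
    r=cv2.minAreaRect(P[:,:2].astype(np.float32)); return np.round(r[0],1),np.round(r[1],1),round(r[2],2),cv2.boxPoints(r).round(0).tolist()
m=(h>76)&(h<84); m[:, :215]=0; m[:,362:]=0; m[:135]=0;m[226:]=0
print("rack",m.sum(),rect(W[m]))
# corner pixels from crop (full px = crop/2.8+off)
for n,u,v in [("FL",235,285),("FR",608,250),("BR",590,58),("BL",222,90)]:
    print(n,ray(c,140+u/2.8,120+v/2.8,83).round(0))
for n,u,v in [("clampL",218,140),("clampR",602,105),("barL",262,158),("barR",580,132)]:
    print(n,[ray(c,140+u/2.8,120+v/2.8,z)[:2].round(0).tolist() for z in (0,15,26)], W[int(120+v/2.8),int(140+u/2.8)].round(0))
# spatula: height mask
m=(h>1.5)&(h<70); m[:236]=0; m[302:]=0; m[:,:212]=0; m[:,330:]=0
n,l,st,_=cv2.connectedComponentsWithStats(m.astype(np.uint8)); k=1+st[1:,4].argmax(); P=W[l==k]; print("spat",st[k],rect(P))
hd=P[P[:,2]>38]; mu=hd.mean(0); d=np.linalg.svd(hd[:,:2]-mu[:2],full_matrices=0)[2][0]; print("handle",mu.round(1),d,np.ptp(hd[:,:2]@d),hd[:,2].min(),hd[:,2].max())
print("handle ends",hd[(hd[:,:2]@d).argmin()],hd[(hd[:,:2]@d).argmax()])
b=P[P[:,2]<14]; print("blade",rect(b))
for u,v in [(262,335),(363,370),(322,480),(222,445)]: print(ray(c,140+u/2.8,120+v/2.8,6).round(0))
# tray
m=(c["color"][...,0].astype(int)-c["color"][...,2]>20)&(h>3)&(h<18); m[:200]=0; m[:,:370]=0;m[:,520:]=0;m[300:]=0
print("tray",m.sum(),rect(W[m]))
# dish: white pixels under rack, cast on z=22
g=c["color"].astype(int); m=(g.min(2)>140); m[:180]=0;m[222:]=0;m[:,:235]=0;m[:,300:]=0
ys,xs=np.nonzero(m); print(len(xs),xs.min(),xs.max(),ys.min(),ys.max())
(cx,cy),r=cv2.minEnclosingCircle(np.stack([xs,ys],1).astype(np.float32)); print(cx,cy,r)
print(ray(c,140+357/2.8,120+227/2.8,22),ray(c,140+308/2.8,120+227/2.8,22),ray(c,140+407/2.8,120+227/2.8,22))
m=(h>100); m[:200]=0;m[300:]=0;m[:,:430]=0;m[:,520:]=0; print("bento",rect(W[m]))
```

```text
rack 1712 (array([695.2,  52.9]), array([186.7, 364.3]), 7.0, [[580.0, 222.0], [625.0, -139.0], [810.0, -117.0], [766.0, 245.0]])
FL [582. 209.  83.]
FR [ 623. -126.   83.]
BR [ 804. -107.   83.]
BL [762. 233.  83.]
clampL [[736.0, 252.0], [732.0, 249.0], [729.0, 246.0]] [714. 234.  88.]
clampR [[783.0, -128.0], [779.0, -126.0], [775.0, -125.0]] [ 759. -119.   87.]
barL [[719.0, 208.0], [715.0, 205.0], [713.0, 203.0]] [713. 204.  30.]
barR [[754.0, -106.0], [750.0, -105.0], [747.0, -104.0]] [ 754. -106.    2.]
spat [ 212  236  118   64 2116] (array([463.7,  86.2]), array([320.9, 142. ]), 77.05, [[359.0, -54.0], [497.0, -86.0], [569.0, 227.0], [430.0, 258.0]])
handle [432.1  27.2  52.5] [0.30335652 0.95287713] 140.6010583368514 38.722076611481725 65.97231891737579
handle ends [408.33223493 -37.17355595  51.63076264] [449.8662989   97.15796005  38.8491605 ]
blade (array([463.7,  86.2]), array([320.9, 142. ]), 77.05, [[359.0, -54.0], [497.0, -86.0], [569.0, 227.0], [430.0, 258.0]])
[544. 197.   6.]
[513.  99.   6.]
[409. 133.   6.]
[439. 228.   6.]
tray 4672 (array([ 543. , -346.4]), array([209.2, 298.2]), 0.14, [[438.0, -198.0], [439.0, -496.0], [648.0, -495.0], [647.0, -197.0]])
209 250 288 185 218
270.5 203.5 20.94049072265625
[648.25335791 108.92995991  22.        ] [646.94122306 155.83559744  22.        ] [649.5943067  60.9942938  22.       ]
bento (array([ 532.7, -243.2]), array([168.1, 473.1]), 1.41, [[443.0, -9.0], [455.0, -482.0], [623.0, -478.0], [611.0, -5.0]])
```

```bash
cat >> h.py <<'E'
GR=[137.5,0,97.]   # spatula origin in tool frame when gripped
def go(tool_pt,p,yaw,pitch=0):
    """offset/rot that puts tool point tool_pt at world p, tool x at yaw deg, nose-down pitch deg"""
    s=sense(); q=s["ee_rot"]; R0=R.from_quat([q[1],q[2],q[3],q[0]])
    R1=R.from_euler("ZY",[yaw,pitch],degrees=True)*R.from_matrix(np.diag([1.,-1,-1]))
    t=np.array(p)-R1.apply(tool_pt)
    print("offset",(R0.inv().apply(t-s["eef_pos"])/10).round(2),"rot",(R0.inv()*R1).as_rotvec(degrees=True).round(2),"tcp",t.round(1))
def rackw(x,y,z=0):
    a=np.radians(7.0); return np.array([664.5+x*np.cos(a)-y*np.sin(a),49+x*np.sin(a)+y*np.cos(a),z])
E
python3 - <<'E'
from h import *
go([0,0,54],[434,33,150],72.4)
E
```

```text
offset [-37.78 -30.86   9.97] rot [-6.000e-02  3.000e-02  8.217e+01] tcp [434.  33. 204.]
```

>>> step_arm([
  {"offset":[-37.8,-30.9,10],"rot":[0,0,82.2],"gripper":8.5},
  {"offset":[-37.8,-30.9,10],"rot":[0,0,82.2],"gripper":8.5},
  {"offset":[-37.8,-30.9,10],"rot":[0,0,82.2],"gripper":8.5},
  {"offset":[-37.8,-30.9,10],"rot":[0,0,82.2],"gripper":8.5},
  {"offset":[-37.8,-30.9,10],"rot":[0,0,82.2],"gripper":8.5},
  {"offset":[-37.8,-30.9,10],"rot":[0,0,82.2],"gripper":8.5},
  {"offset":[-37.8,-30.9,10],"rot":[0,0,82.2],"gripper":8.5},
  {"offset":[-37.8,-30.9,10],"rot":[0,0,82.2],"gripper":8.5},
  {"offset":[-37.8,-30.9,10],"rot":[0,0,82.2],"gripper":8.5},
  {"offset":[-37.8,-30.9,10],"rot":[0,0,82.2],"gripper":8.5},
  {"offset":[-37.8,-30.9,10],"rot":[0,0,82.2],"gripper":8.5},
  {"offset":[-37.8,-30.9,10],"rot":[0,0,82.2],"gripper":8.5},
])

```text
time_s: 1.3
eef_pos: [434.0, 32.2, 203.5]
ee_rot: [-0.001, 0.808, 0.59, -0.0]
force: [-1.1, 0.4, -0.2]
grip_width: 0.998
grip_force: 0.0
```

Run:
```python
from h import *
s=sense(); print(s["time_s"],s["eef_pos"],s["joints"].round(2))
q=s["ee_rot"]; R0=R.from_quat([q[1],q[2],q[3],q[0]])
c=capture("wrist"); save("w1.png",c); M=np.array(c["mount"]); print(M.round(2))
f=K(c); v,u=np.mgrid[:400,:640]; d=c["depth"]
P=np.stack([(u-c["cx"])/f*d,(v-c["cy"])/f*d,d],-1)@M[:3,:3].T+M[:3,3]
W=R0.apply(P.reshape(-1,3)).reshape(P.shape)+s["eef_pos"]; h=W[...,2]
m=(d>0)&(h>38)&(h<68)&(np.hypot(W[...,0]-434,W[...,1]-33)<100)
hd=W[m]; mu=hd.mean(0); dd=np.linalg.svd(hd[:,:2]-mu[:2],full_matrices=0)[2][0]; print(m.sum(),mu,dd,hd[(hd[:,:2]@dd).argmin()],hd[(hd[:,:2]@dd).argmax()])
go([0,0,54],[434,33,43],72.4)
```

```text
1.3 [434.01157833  32.24867192 203.4539473 ] [-0.2   0.23  1.89  0.    1.02  0.11]
[[ -0.    -0.95  -0.32  83.97]
 [  1.    -0.     0.    -0.78]
 [ -0.    -0.32   0.95 -70.63]
 [  0.     0.     0.     1.  ]]
6885 [431.60823547  34.87326751  52.17759534] [-0.30634989 -0.95191898] [449.3712072   96.95085476  38.53400942] [415.17618462 -36.58327626  59.47864452]
offset [-1.000e-02  3.000e-02  1.067e+01] rot [-0.05 -0.01 -0.01] tcp [434.  33.  97.]
```

View pics/w1.png

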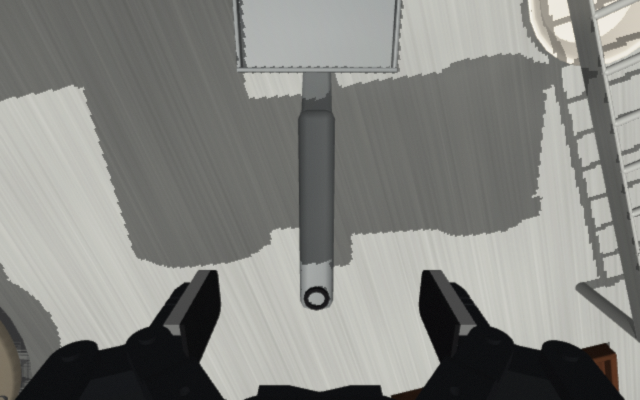

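The handle is centred between the fingers (column 317, running straight up the picture), so I descend and grip.

>>> step_arm([
  {"offset":[0,0,3],"rot":[0,0,0],"gripper":8.5},
  {"offset":[0,0,6],"rot":[0,0,0],"gripper":8.5},
  {"offset":[0,0,9],"rot":[0,0,0],"gripper":8.5},
  {"offset":[0,0,10.8],"rot":[0,0,0],"gripper":8.5},
  {"offset":[0,0,10.8],"rot":[0,0,0],"gripper":8.5},
  {"offset":[0,0,10.8],"rot":[0,0,0],"gripper":1.5},
  {"offset":[0,0,10.8],"rot":[0,0,0],"gripper":1.5},
  {"offset":[0,0,10.8],"rot":[0,0,0],"gripper":1.5},
  {"offset":[0,0,10.8],"rot":[0,0,0],"gripper":1.5},
  {"offset":[0,0,10.8],"rot":[0,0,0],"gripper":1.5},
  {"offset":[0,0,10.8],"rot":[0,0,0],"gripper":1.5},
  {"offset":[0,0,10.8],"rot":[0,0,0],"gripper":1.5},
], squeeze=100)

```text
time_s: 2.55
eef_pos: [434.3, 32.7, 96.2]
ee_rot: [0.0, 0.807, 0.59, 0.0]
force: [-0.2, -1.1, 5.0]
grip_width: 0.261
grip_force: 98.9
```

```bash
sed -i 's/^GR=.*/GR=[137.5,0,96.]/' h.py
python3 - <<'E'
from h import *
s=sense(); print(s["time_s"],s["eef_pos"],s["joints"].round(2),s["grip_width"],s["grip_force"],s["force"],s["wrist_torque"])
p=rackw(-150-52.5,62); print(p)
go(GR,[p[0],p[1],40],7.0)
E
```

```text
2.55 [434.33692144  32.66385095  96.15153233] [-0.2   0.43  1.98  0.    0.73  0.11] 0.26058783168141403 98.93129110336304 [-0.15036675 -1.13154865  5.04232433] [ 0.10082104  0.01265653 -0.10946193]
[455.953505    85.85931936   0.        ]
offset [-1.000e-02 -1.205e+01 -3.990e+00] rot [ 3.000e-02 -3.000e-02  6.536e+01] tcp [319.5  69.1 136. ]
```

>>> step_arm([
  {"offset":[0,0,-1.5],"rot":[0,0,0],"gripper":1.5},
  {"offset":[0,-2,-3],"rot":[0,0,0],"gripper":1.5},
  {"offset":[0,-5,-4],"rot":[0,0,5],"gripper":1.5},
  {"offset":[0,-8,-4],"rot":[0,0,12],"gripper":1.5},
  {"offset":[0,-10.5,-4],"rot":[0,0,20],"gripper":1.5},
  {"offset":[0,-12,-4],"rot":[0,0,28],"gripper":1.5},
  {"offset":[0,-12,-4],"rot":[0,0,36],"gripper":1.5},
  {"offset":[0,-12,-4],"rot":[0,0,44],"gripper":1.5},
  {"offset":[0,-12,-4],"rot":[0,0,52],"gripper":1.5},
  {"offset":[0,-12,-4],"rot":[0,0,59],"gripper":1.5},
  {"offset":[0,-12,-4],"rot":[0,0,65.4],"gripper":1.5},
  {"offset":[0,-12,-4],"rot":[0,0,65.4],"gripper":1.5},
])

```text
time_s: 3.75
eef_pos: [319.5, 69.1, 135.7]
ee_rot: [-0.0, 0.998, 0.06, -0.0]
force: [-0.3, 0.4, -2.5]
grip_width: 0.264
grip_force: 98.3
```

```bash
cat > look.py <<'E'
from h import *
import sys
s=sense(); print(s["time_s"],s["eef_pos"].round(1),s["joints"].round(2),s["force"].round(1),s["wrist_torque"].round(2))
q=s["ee_rot"]; R0=R.from_quat([q[1],q[2],q[3],q[0]])
c=capture("wrist"); save(sys.argv[1],c); M=np.array(c["mount"])
f=K(c); v,u=np.mgrid[:400,:640]; d=c["depth"]
P=np.stack([(u-c["cx"])/f*d,(v-c["cy"])/f*d,d],-1)@M[:3,:3].T+M[:3,3]
W=R0.apply(P.reshape(-1,3)).reshape(P.shape)+s["eef_pos"]
pickle.dump((s,c,P,W),open("w.pkl","wb"))
E
python3 look.py w2.png
python3 - <<'E'
from h import *
s,c,P,W=pickle.load(open("w.pkl","rb")); 
# blade in tool frame
for x in (90,110,130,150,170,180):
    m=(abs(P[...,0]-x)<4)&(abs(P[...,1])<40)&(P[...,2]>60)&(P[...,2]<115); print(x,m.sum(),np.median(P[m][:,2]) if m.any() else None,np.median(W[m][:,2]) if m.any() else 0)
t=capture("top"); save("top2.png",t)
go(GR,rackw(-150-52.5,62),7.0)
E
```

```text
3.75 [319.5  69.1 135.7] [-0.15  0.14  2.25 -0.    0.75  1.3 ] [-0.3  0.4 -2.5] [0.   0.22 0.03]
90 3300 86.0375684515749 49.581385858517955
110 4107 94.08792021016669 41.51295182384078
130 0 None 0
150 0 None 0
170 0 None 0
180 0 None 0
offset [-0.01  0.    3.98] rot [-0.01  0.04  0.15] tcp [319.5  69.1  96. ]
```

View pics/w2.png

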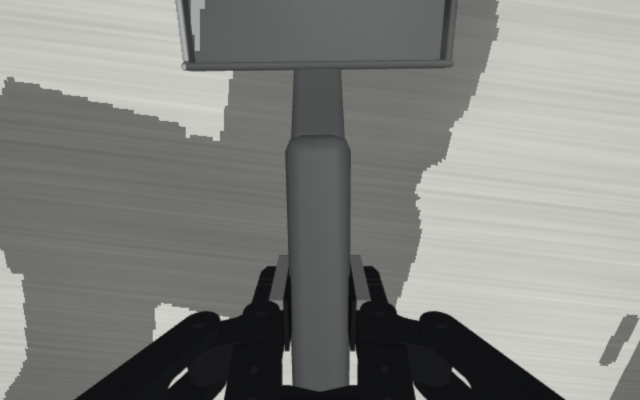

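The wrist view shows the spatula held straight (handle centred at column 318, blade rear edge at row 65).

Run:
```python
from h import *
c=capture("top"); save("top3.png",c); W=world(c); h=W[...,2]
m=(h>32)&(h<60)&(W[...,0]>385)&(W[...,0]<540)&(W[...,1]>0)&(W[...,1]<190)
n,l,st,_=cv2.connectedComponentsWithStats(m.astype(np.uint8)); k=1+st[1:,4].argmax(); B=W[l==k]; B=B[B[:,2]<53]
print(st[k],np.percentile(B,[1,50,99],axis=0).round(1)); r=cv2.minAreaRect(B[:,:2].astype(np.float32)); print(r, cv2.boxPoints(r).round(0).tolist())
cv2.imwrite("pics/crop3.png",cv2.resize(c["color"][120:310,140:420,::-1],None,fx=2.8,fy=2.8,interpolation=cv2.INTER_CUBIC))
```

```text
[ 249  250   47   47 1841] [[406.4  29.9  36.1]
 [459.4  87.8  41.2]
 [514.5 145.   51.3]]
((458.1730041503906, 87.25737762451172), (109.72278594970703, 112.14692687988281), 7.825690746307373) [[396.0, 135.0], [411.0, 24.0], [520.0, 39.0], [505.0, 150.0]]
```

View pics/crop3.png

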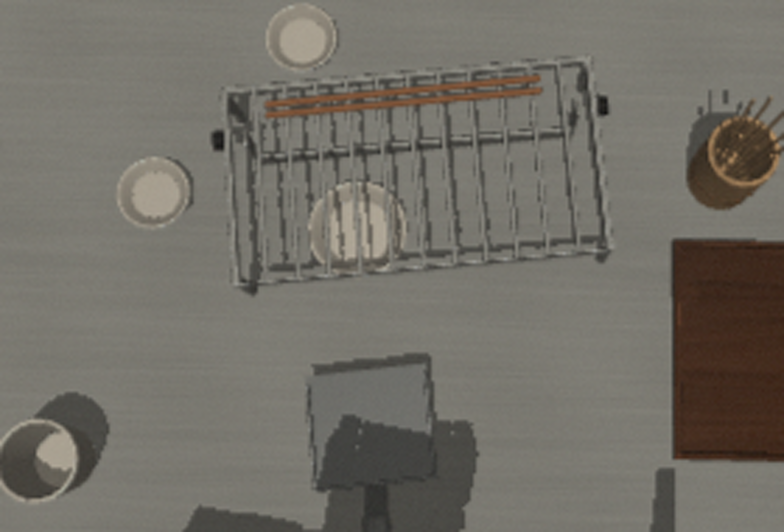

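The blade stands in line with the dish: blade front edge at crop columns 312–430, row 360, and dish at (357,227).

>>> step_arm([
  {"offset":[0,0,1.5],"rot":[0,0,0],"gripper":1.5},
  {"offset":[0,0,3],"rot":[0,0,0],"gripper":1.5},
  {"offset":[0,0,3.7],"rot":[0,0,0],"gripper":1.5},
  {"offset":[0,0,3.9],"rot":[0,0,0],"gripper":1.5},
  {"offset":[0,0,4.0],"rot":[0,0,0],"gripper":1.5},
  {"offset":[0,0,4.0],"rot":[0,0,0],"gripper":1.5},
])

```text
time_s: 4.5
eef_pos: [319.9, 69.1, 96.3]
ee_rot: [0.0, 0.998, 0.061, 0.0]
force: [-2.7, -0.3, 3.7]
grip_width: 0.264
grip_force: 99.0
```

Run:
```python
from h import *
s=sense(); print(s["time_s"],s["eef_pos"],s["force"],s["wrist_torque"])
```

```text
4.5 [319.89675997  69.13210003  96.275025  ] [-2.6698905  -0.28443924  3.69352888] [0.15803705 0.23916237 0.08677325]
```

>>> step_arm([
  {"offset":[0.5,0,0],"rot":[0,-0.3,0],"gripper":1.5},
  {"offset":[1.5,0,0],"rot":[0,-0.3,0],"gripper":1.5},
  {"offset":[2.5,0,0],"rot":[0,-0.3,0],"gripper":1.5},
  {"offset":[3.5,0,0],"rot":[0,-0.3,0],"gripper":1.5},
  {"offset":[4.5,0,0],"rot":[0,-0.3,0],"gripper":1.5},
  {"offset":[5.5,0,0],"rot":[0,-0.3,0],"gripper":1.5},
  {"offset":[6.5,0,0],"rot":[0,-0.3,0],"gripper":1.5},
  {"offset":[7.5,0,0],"rot":[0,-0.3,0],"gripper":1.5},
  {"offset":[8.2,0,0],"rot":[0,-0.3,0],"gripper":1.5},
  {"offset":[8.8,0,0],"rot":[0,-0.3,0],"gripper":1.5},
  {"offset":[9,0,0],"rot":[0,-0.3,0],"gripper":1.5},
])

```text
time_s: 5.6
eef_pos: [409.9, 80.1, 96.4]
ee_rot: [0.0, 0.998, 0.061, -0.002]
force: [-4.1, -0.7, 5.6]
grip_width: 0.261
grip_force: 99.2
```

```bash
cat > st.py <<'E'
from h import *
s=sense(); print(s["time_s"],s["eef_pos"].round(1),s["force"].round(1),s["wrist_torque"].round(2))
q=s["ee_rot"]; R0=R.from_quat([q[1],q[2],q[3],q[0]]); e=R0.apply([190,0,96])+s["eef_pos"]; a=np.radians(7.0); d=e-[664.5,49,0]
print("edge rack",round(d[0]*np.cos(a)+d[1]*np.sin(a),1),round(-d[0]*np.sin(a)+d[1]*np.cos(a),1),e[2].round(1),"joints",s["joints"].round(2))
E
python3 st.py
```

```text
5.6 [409.9  80.1  96.4] [-4.1 -0.7  5.6] [-0.01  0.2   0.02]
edge rack -59.3 61.8 -0.4 joints [-0.09  0.4   2.03 -0.    0.72  1.36]
```

>>> step_arm([
  {"offset":[0.4,0,0],"rot":[0,0,0],"gripper":1.5},
  {"offset":[0.9,0,0],"rot":[0,0,0],"gripper":1.5},
  {"offset":[1.4,0,0],"rot":[0,0,0],"gripper":1.5},
  {"offset":[1.9,0,0],"rot":[0,0,0],"gripper":1.5},
  {"offset":[2.3,0,0],"rot":[0,0,0],"gripper":1.5},
  {"offset":[2.7,0,0],"rot":[0,0,0],"gripper":1.5},
  {"offset":[3.0,0,0],"rot":[0,0,0],"gripper":1.5},
  {"offset":[3.3,0,0],"rot":[0,0,0],"gripper":1.5},
  {"offset":[3.5,0,0],"rot":[0,0,0],"gripper":1.5},
])

```text
time_s: 6.5
eef_pos: [444.2, 84.3, 96.3]
ee_rot: [0.0, 0.998, 0.061, -0.002]
force: [-4.7, -0.7, 7.8]
grip_width: 0.261
grip_force: 99.5
```

```bash
python3 st.py
```

```text
6.5 [444.2  84.3  96.3] [-4.7 -0.7  7.8] [-0.02  0.38  0.  ]
edge rack -24.9 61.8 -0.6 joints [-0.07  0.46  1.93 -0.    0.76  1.38]
```

Next I advance slowly into the wedging zone.

>>> step_arm([
  {"offset":[0.2,0,0],"rot":[0,0,0],"gripper":1.5},
  {"offset":[0.4,0,0],"rot":[0,0,0],"gripper":1.5},
  {"offset":[0.6,0,0],"rot":[0,0,0],"gripper":1.5},
  {"offset":[0.8,0,0],"rot":[0,0,0],"gripper":1.5},
  {"offset":[1.0,0,0],"rot":[0,0,0],"gripper":1.5},
  {"offset":[1.2,0,0],"rot":[0,0,0],"gripper":1.5},
  {"offset":[1.4,0,0],"rot":[0,0,0],"gripper":1.5},
  {"offset":[1.6,0,0],"rot":[0,0,0],"gripper":1.5},
  {"offset":[1.8,0,0],"rot":[0,0,0],"gripper":1.5},
  {"offset":[2.0,0,0],"rot":[0,0,0],"gripper":1.5},
])

```text
time_s: 7.5
eef_pos: [463.8, 86.8, 96.3]
ee_rot: [0.0, 0.998, 0.061, -0.003]
force: [-5.2, -1.0, 8.1]
grip_width: 0.262
grip_force: 99.7
```

```bash
python3 st.py
python3 - <<'E'
from h import *
c=capture("top"); g=c["color"].astype(int); m=(g.min(2)>140); m[:150]=0;m[222:]=0;m[:,:235]=0;m[:,300:]=0
ys,xs=np.nonzero(m);print(len(xs),xs.min(),xs.max(),ys.min(),ys.max())
E
```

```text
7.5 [463.8  86.8  96.3] [-5.2 -1.   8.1] [-0.04  0.45  0.  ]
edge rack -5.0 61.9 -0.7 joints [-0.06  0.49  1.87 -0.    0.79  1.39]
177 250 288 175 218
```

>>> step_arm([
  {"offset":[0.2,0,0],"rot":[0,0,0],"gripper":1.5},
  {"offset":[0.4,0,0],"rot":[0,0,0],"gripper":1.5},
  {"offset":[0.6,0,0],"rot":[0,0,0],"gripper":1.5},
  {"offset":[0.8,0,0],"rot":[0,0,0],"gripper":1.5},
  {"offset":[1.0,0,0],"rot":[0,0,0],"gripper":1.5},
  {"offset":[1.2,0,0],"rot":[0,0,0],"gripper":1.5},
  {"offset":[1.4,0,0],"rot":[0,0,0],"gripper":1.5},
  {"offset":[1.6,0,0],"rot":[0,0,0],"gripper":1.5},
  {"offset":[1.8,0,0],"rot":[0,0,0],"gripper":1.5},
  {"offset":[2.0,0,0],"rot":[0,0,0],"gripper":1.5},
])

```text
time_s: 8.55
eef_pos: [483.6, 89.2, 96.3]
ee_rot: [0.0, 0.998, 0.061, -0.003]
force: [-7.0, -1.5, 10.2]
grip_width: 0.26
grip_force: 99.7
```

```bash
python3 st.py
python3 - <<'E'
from h import *
c=capture("top"); save("top5.png",c);g=c["color"].astype(int); m=(g.min(2)>140); m[:150]=0;m[222:]=0;m[:,:235]=0;m[:,300:]=0
ys,xs=np.nonzero(m);print(len(xs),xs.min(),xs.max(),ys.min(),ys.max())
cv2.imwrite("pics/crop5.png",cv2.resize(c["color"][130:250,200:380,::-1],None,fx=4.4,fy=4.4,interpolation=cv2.INTER_CUBIC))
E
```

```text
8.55 [483.6  89.2  96.3] [-7.  -1.5 10.2] [-0.04  0.63  0.02]
edge rack 14.8 61.9 -0.8 joints [-0.06  0.52  1.81 -0.    0.81  1.39]
160 257 288 175 215
```

View pics/crop5.png

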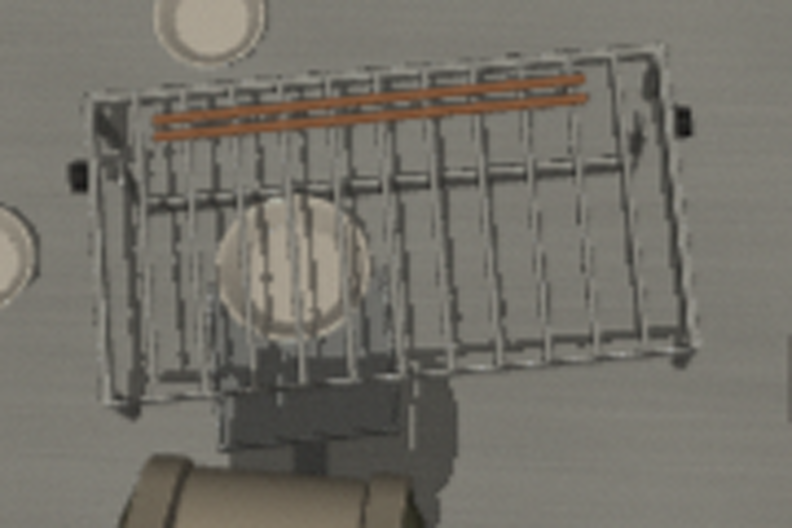

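The dish (294,265) now rests against the stop bar (row ~195), with the blade coming in below and well centred.

>>> step_arm([
  {"offset":[0.2,0,0],"rot":[0,0,0],"gripper":1.5},
  {"offset":[0.4,0,0],"rot":[0,0,0],"gripper":1.5},
  {"offset":[0.6,0,0],"rot":[0,0,0],"gripper":1.5},
  {"offset":[0.8,0,0],"rot":[0,0,0],"gripper":1.5},
  {"offset":[1.0,0,0],"rot":[0,0,0],"gripper":1.5},
  {"offset":[1.2,0,0],"rot":[0,0,0],"gripper":1.5},
  {"offset":[1.4,0,0],"rot":[0,0,0],"gripper":1.5},
  {"offset":[1.6,0,0],"rot":[0,0,0],"gripper":1.5},
  {"offset":[1.8,0,0],"rot":[0,0,0],"gripper":1.5},
  {"offset":[2.0,0,0],"rot":[0,0,0],"gripper":1.5},
])

```text
time_s: 9.6
eef_pos: [503.6, 91.6, 96.2]
ee_rot: [0.0, 0.998, 0.061, -0.003]
force: [-6.0, -1.1, 9.6]
grip_width: 0.259
grip_force: 99.8
```

```bash
python3 st.py
python3 - <<'E'
from h import *
c=capture("top")
g=c["color"].astype(int); m=(g.min(2)>140); m[:150]=0;m[222:]=0;m[:,:235]=0;m[:,300:]=0
ys,xs=np.nonzero(m);print(len(xs),xs.min(),xs.max(),ys.min(),ys.max())
a=np.radians(7.0)
for n,v in(("dish",130+266/4.4),("barfront?",130+203/4.4)):
  p=ray(c,200+294/4.4,v,24)-[664.5,49,0]; print(n,p[0]*np.cos(a)+p[1]*np.sin(a),-p[0]*np.sin(a)+p[1]*np.cos(a))
E
```

```text
9.6 [503.6  91.6  96.2] [-6.  -1.1  9.6] [-0.02  0.54  0.05]
edge rack 35.0 61.8 -0.8 joints [-0.05  0.55  1.75 -0.    0.84  1.4 ]
237 250 283 174 205
dish 19.965033368402768 60.866911580502475
barfront? 59.4668160421091 57.804496987448374
```

>>> step_arm([
  {"offset":[0.2,0,0],"rot":[0,0,0],"gripper":1.5},
  {"offset":[0.4,0,0],"rot":[0,0,0],"gripper":1.5},
  {"offset":[0.6,0,0],"rot":[0,0,0],"gripper":1.5},
  {"offset":[0.8,0,0],"rot":[0,0,0],"gripper":1.5},
  {"offset":[1.0,0,0],"rot":[0,0,0],"gripper":1.5},
  {"offset":[1.2,0,0],"rot":[0,0,0],"gripper":1.5},
  {"offset":[1.4,0,0],"rot":[0,0,0],"gripper":1.5},
  {"offset":[1.6,0,0],"rot":[0,0,0],"gripper":1.5},
  {"offset":[1.8,0,0],"rot":[0,0,0],"gripper":1.5},
  {"offset":[2.0,0,0],"rot":[0,0,0],"gripper":1.5},
])

```text
time_s: 10.65
eef_pos: [523.5, 94.0, 96.2]
ee_rot: [0.0, 0.998, 0.061, -0.002]
force: [-5.3, -0.7, 8.8]
grip_width: 0.265
grip_force: 99.8
```

```bash
python3 st.py
```

```text
10.65 [523.5  94.   96.2] [-5.3 -0.7  8.8] [-0.05  0.44  0.04]
edge rack 55.1 61.8 -0.7 joints [-0.04  0.59  1.69 -0.    0.87  1.41]
```

>>> step_arm([
  {"offset":[0.1,0,0],"rot":[0,0,0],"gripper":1.5},
  {"offset":[0.2,0,0],"rot":[0,0,0],"gripper":1.5},
  {"offset":[0.3,0,0],"rot":[0,0,0],"gripper":1.5},
  {"offset":[0.4,0,0],"rot":[0,0,0],"gripper":1.5},
])

```text
time_s: 11.05
eef_pos: [527.4, 94.5, 96.1]
ee_rot: [0.0, 0.998, 0.061, -0.002]
force: [-6.3, -0.6, 7.7]
grip_width: 0.264
grip_force: 99.8
```

>>> step_arm([
  {"offset":[0.1,0,0],"rot":[0,0,0],"gripper":1.5},
  {"offset":[0.2,0,0],"rot":[0,0,0],"gripper":1.5},
  {"offset":[0.2,0,0],"rot":[0,0,0],"gripper":1.5},
])

```text
time_s: 11.35
eef_pos: [529.5, 94.8, 96.2]
ee_rot: [0.0, 0.998, 0.061, -0.002]
force: [-4.5, -0.3, 8.6]
grip_width: 0.264
grip_force: 99.8
```

>>> step_arm([
  {"offset":[0.1,0,0],"rot":[0,0,0],"gripper":1.5},
  {"offset":[0.2,0,0],"rot":[0,0,0],"gripper":1.5},
  {"offset":[0.2,0,0],"rot":[0,0,0],"gripper":1.5},
])

```text
time_s: 11.65
eef_pos: [530.4, 95.0, 96.1]
ee_rot: [0.0, 0.998, 0.061, -0.004]
force: [-13.6, -2.6, 14.3]
grip_width: 0.259
grip_force: 100.5
```

The edge has come up against the stop at about 62 mm. I ease off and check where the dish is.

>>> step_arm([
  {"offset":[-0.1,0,0],"rot":[0,0,0],"gripper":1.5},
  {"offset":[-0.1,0,0],"rot":[0,0,0],"gripper":1.5},
  {"offset":[-0.1,0,0],"rot":[0,0,0],"gripper":1.5},
  {"offset":[-0.1,0,0],"rot":[0,0,0],"gripper":1.5},
])

```text
time_s: 12.05
eef_pos: [530.2, 94.9, 96.1]
ee_rot: [0.0, 0.998, 0.061, -0.003]
force: [-7.1, 0.4, 9.9]
grip_width: 0.265
grip_force: 99.6
```

```bash
python3 st.py; python3 look.py w3.png
python3 - <<'E'
from h import *
a=np.radians(7.0)
for t,c in (("top",capture("top")),):
  save("top6.png",c); cv2.imwrite("pics/crop6.png",cv2.resize(c["color"][130:250,200:380,::-1],None,fx=4.4,fy=4.4,interpolation=cv2.INTER_CUBIC))
E
```

```text
12.05 [530.2  94.9  96.1] [-7.1  0.4  9.9] [ 0.02  0.59 -0.02]
edge rack 61.8 61.9 -0.9 joints [-0.04  0.6   1.67 -0.    0.88  1.41]
12.05 [530.2  94.9  96.1] [-0.04  0.6   1.67 -0.    0.88  1.41] [-7.1  0.4  9.9] [ 0.02  0.59 -0.02]
```

View pics/crop6.png

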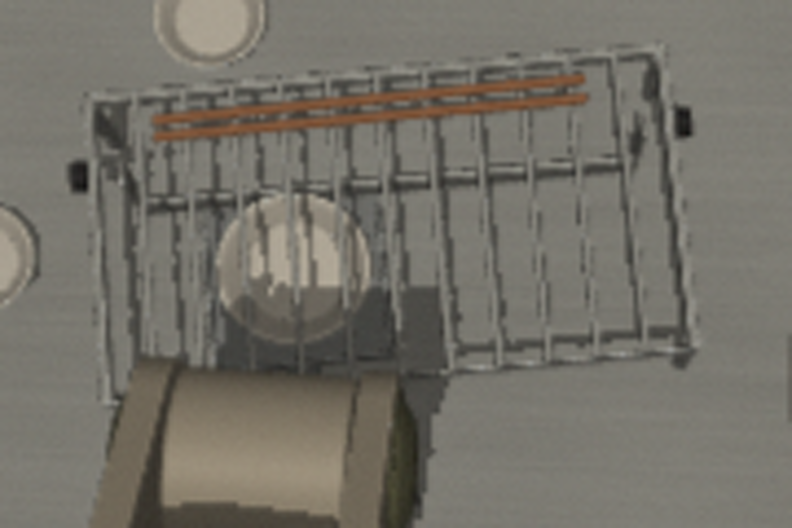

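The dish sits on the blade at (294,266), still under the deck. I lift slightly, nose a touch up, and draw out smoothly.

>>> step_arm([
  {"offset":[-0.1,0,-0.1],"rot":[0,0.5,0],"gripper":1.5},
  {"offset":[-0.2,0,-0.3],"rot":[0,1,0],"gripper":1.5},
  {"offset":[-0.4,0,-0.4],"rot":[0,2,0],"gripper":1.5},
  {"offset":[-0.8,0,-0.5],"rot":[0,3,0],"gripper":1.5},
  {"offset":[-1.4,0,-0.5],"rot":[0,3,0],"gripper":1.5},
  {"offset":[-2.2,0,-0.5],"rot":[0,3,0],"gripper":1.5},
  {"offset":[-3.1,0,-0.5],"rot":[0,3,0],"gripper":1.5},
  {"offset":[-4.0,0,-0.5],"rot":[0,3,0],"gripper":1.5},
  {"offset":[-4.8,0,-0.5],"rot":[0,3,0],"gripper":1.5},
  {"offset":[-5.4,0,-0.5],"rot":[0,3,0],"gripper":1.5},
  {"offset":[-5.8,0,-0.5],"rot":[0,3,0],"gripper":1.5},
  {"offset":[-6.0,0,-0.5],"rot":[0,3,0],"gripper":1.5},
])

```text
time_s: 13.35
eef_pos: [470.4, 87.5, 100.6]
ee_rot: [-0.001, 0.998, 0.061, 0.024]
force: [1.1, -0.7, -2.1]
grip_width: 0.263
grip_force: 98.2
```

```bash
python3 st.py
python3 - <<'E'
from h import *
c=capture("top"); g=c["color"].astype(int); m=(g.min(2)>125); m[:150]=0;m[240:]=0;m[:,:235]=0;m[:,300:]=0
ys,xs=np.nonzero(m);print(len(xs),xs.min(),xs.max(),ys.min(),ys.max(),np.median(ys))
E
```

```text
13.35 [470.4  87.5 100.6] [ 1.1 -0.7 -2.1] [-0.08  0.39 -0.05]
edge rack 6.4 61.8 13.7 joints [-0.07  0.48  1.88  0.01  0.74  1.37]
329 235 298 150 227 207.0
```

The wrist moment rose by 0.15 N·m, so the dish is riding on the blade. Continuing out.

>>> step_arm([
  {"offset":[-0.3,0,0],"rot":[0,0,0],"gripper":1.5},
  {"offset":[-0.9,0,-0.1],"rot":[0,0,0],"gripper":1.5},
  {"offset":[-1.9,0,-0.2],"rot":[0,0,0],"gripper":1.5},
  {"offset":[-3.3,0,-0.3],"rot":[0,0,0],"gripper":1.5},
  {"offset":[-5,0,-0.4],"rot":[0,0,0],"gripper":1.5},
  {"offset":[-7,0,-0.5],"rot":[0,0,0],"gripper":1.5},
  {"offset":[-9,0,-0.6],"rot":[0,0,0],"gripper":1.5},
  {"offset":[-11,0,-0.7],"rot":[0,0,0],"gripper":1.5},
  {"offset":[-12.7,0,-0.8],"rot":[0,0,0],"gripper":1.5},
  {"offset":[-14,0,-0.9],"rot":[0,0,0],"gripper":1.5},
  {"offset":[-14.7,0,-0.9],"rot":[0,0,0],"gripper":1.5},
  {"offset":[-15,0,-0.9],"rot":[0,0,0],"gripper":1.5},
])

```text
time_s: 14.6
eef_pos: [320.9, 69.3, 102.6]
ee_rot: [-0.001, 0.998, 0.061, 0.024]
force: [-0.6, -0.2, -2.8]
grip_width: 0.267
grip_force: 98.2
```

```bash
python3 st.py
python3 - <<'E'
from h import *
c=capture("top"); save("top7.png",c); cv2.imwrite("pics/crop7.png",cv2.resize(c["color"][150:330,190:400,::-1],None,fx=3,fy=3,interpolation=cv2.INTER_CUBIC))
go(GR,[490-152.5,-278,120],-12,-3)
E
```

```text
14.6 [320.9  69.3 102.6] [-0.6 -0.2 -2.8] [-0.03  0.36  0.04]
edge rack -144.2 61.9 15.7 joints [-0.16  0.22  2.29  0.02  0.58  1.27]
offset [-15.52  30.05 -11.36] rot [-0.94  0.3  18.94] tcp [ 198.3 -248.4  208.7]
```

View pics/crop7.png

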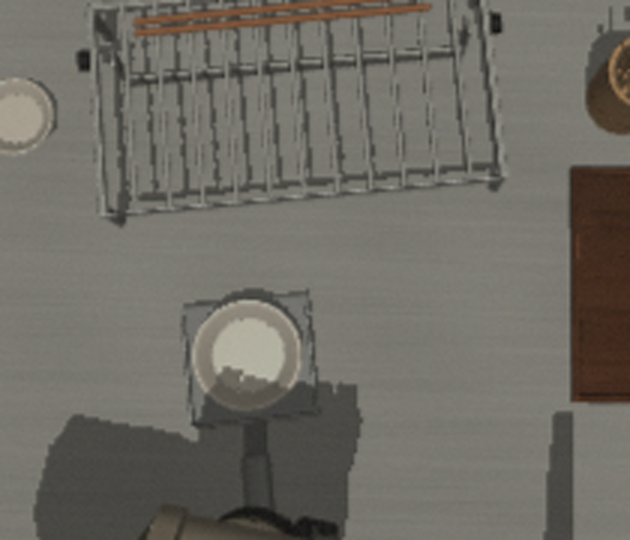

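The dish is centred on the blade at (247,355), clear of the rack. Now I compute the carry to the tray.

Run:
```python
from h import *
go([190,0,96],[505,-278,80],0,-3)
```

```text
offset [-4.98 34.34 -6.58] rot [-0.35  0.3   6.96] tcp [ 310.2 -278.   165.9]
```

>>> step_arm([
  {"offset":[-0.1,0,-0.4],"rot":[0,0,0],"gripper":1.5},
  {"offset":[-0.4,0.2,-1.1],"rot":[0,0,0],"gripper":1.5},
  {"offset":[-0.8,0.6,-2],"rot":[0,0,0],"gripper":1.5},
  {"offset":[-1.2,1.3,-3],"rot":[0,0,0.2],"gripper":1.5},
  {"offset":[-1.6,2.3,-4],"rot":[0,0,0.5],"gripper":1.5},
  {"offset":[-2,3.6,-5],"rot":[0,0,1],"gripper":1.5},
  {"offset":[-2.4,5.2,-5.7],"rot":[0,0,1.5],"gripper":1.5},
  {"offset":[-2.8,7.1,-6.2],"rot":[0,0,2],"gripper":1.5},
  {"offset":[-3.2,9.1,-6.5],"rot":[0,0,2.5],"gripper":1.5},
  {"offset":[-3.5,11.1,-6.6],"rot":[0,0,3],"gripper":1.5},
  {"offset":[-3.8,13.1,-6.6],"rot":[0,0,3.5],"gripper":1.5},
  {"offset":[-4.1,15.1,-6.6],"rot":[0,0,4],"gripper":1.5},
])

```text
time_s: 15.85
eef_pos: [296.0, -86.9, 167.1]
ee_rot: [-0.002, 0.999, 0.026, 0.024]
force: [-0.6, -0.3, -3.0]
grip_width: 0.261
grip_force: 98.3
```

```bash
python3 st.py
python3 - <<'E'
from h import *
go([190,0,96],[505,-278,80],0,-3)
E
```

```text
15.85 [296.  -86.9 167.1] [-0.6 -0.3 -3. ] [-0.03  0.37  0.03]
edge rack -188.4 -103.5 80.2 joints [-0.69  0.01  2.28  0.05  0.82  0.79]
offset [ 0.43 19.16  0.09] rot [-0.29  0.27  2.95] tcp [ 310.2 -278.   165.9]
```

>>> step_arm([
  {"offset":[0,0.6,0],"rot":[0,0,0],"gripper":1.5},
  {"offset":[0,1.6,0],"rot":[0,0,0.3],"gripper":1.5},
  {"offset":[0,3,0],"rot":[0,0,0.6],"gripper":1.5},
  {"offset":[0,4.8,0],"rot":[0,0,1],"gripper":1.5},
  {"offset":[0.1,7,0],"rot":[0,0,1.4],"gripper":1.5},
  {"offset":[0.1,9.4,0],"rot":[0,0,1.8],"gripper":1.5},
  {"offset":[0.2,11.8,0],"rot":[0,0,2.2],"gripper":1.5},
  {"offset":[0.2,14,0],"rot":[0,0,2.5],"gripper":1.5},
  {"offset":[0.3,16,0],"rot":[0,0,2.8],"gripper":1.5},
  {"offset":[0.4,17.6,0],"rot":[0,0,3],"gripper":1.5},
  {"offset":[0.4,18.7,0],"rot":[0,0,3],"gripper":1.5},
  {"offset":[0.4,19.2,0],"rot":[0,0,3],"gripper":1.5},
])

```text
time_s: 17.05
eef_pos: [310.2, -277.9, 166.0]
ee_rot: [-0.003, 1.0, -0.0, 0.023]
force: [0.3, -0.5, -2.9]
grip_width: 0.264
grip_force: 98.2
```

```bash
python3 st.py
python3 - <<'E'
from h import *
c=capture("top"); save("top8.png",c); cv2.imwrite("pics/crop8.png",cv2.resize(c["color"][180:340,330:520,::-1],None,fx=3,fy=3,interpolation=cv2.INTER_CUBIC))
W=world(c);h=W[...,2]; m=(c["color"].min(2)>120)&(h>60)&(h<95)&(W[...,1]>-345)&(W[...,1]<-200); print(m.sum(),np.median(W[m],0) if m.any() else 0)
go([190,0,96],[500,-278,11],0,8)
E
```

```text
17.05 [ 310.2 -277.9  166. ] [ 0.3 -0.5 -2.9] [ 0.05  0.37 -0.01]
edge rack -198.6 -304.5 79.0 joints [-1.03  0.25  2.    0.06  0.88  0.5 ]
307 [ 478.48512788 -280.19410564   85.9318096 ]
offset [1.34 0.01 3.42] rot [ -0.32 -10.68  -0.  ] tcp [ 325.2 -278.   132.5]
```

View pics/crop8.png

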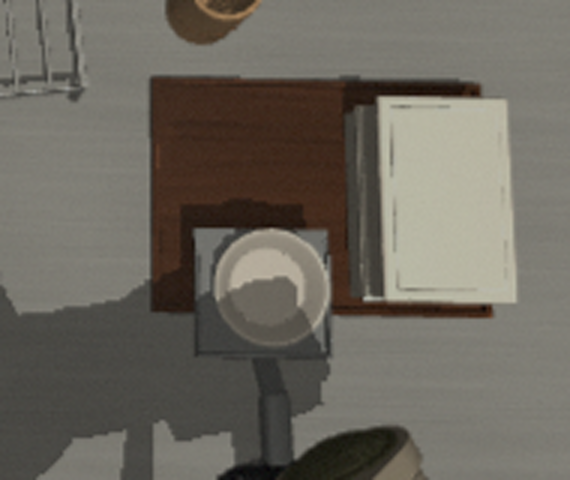

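The dish rides on the blade (272,288), slightly right of its middle, over the tray's free half. I lower with a mild nose-down tilt first.

>>> step_arm([
  {"offset":[0.1,0,0.3],"rot":[0,-0.8,0],"gripper":1.5},
  {"offset":[0.2,0,0.6],"rot":[0,-1.8,0],"gripper":1.5},
  {"offset":[0.3,0,0.9],"rot":[0,-2.8,0],"gripper":1.5},
  {"offset":[0.5,0,1.2],"rot":[0,-3.8,0],"gripper":1.5},
  {"offset":[0.6,0,1.6],"rot":[0,-4.8,0],"gripper":1.5},
  {"offset":[0.7,0,1.9],"rot":[0,-5.8,0],"gripper":1.5},
  {"offset":[0.9,0,2.3],"rot":[0,-6.8,0],"gripper":1.5},
  {"offset":[1.0,0,2.6],"rot":[0,-7.8,0],"gripper":1.5},
  {"offset":[1.1,0,2.9],"rot":[0,-8.8,0],"gripper":1.5},
  {"offset":[1.2,0,3.2],"rot":[0,-9.8,0],"gripper":1.5},
  {"offset":[1.3,0,3.4],"rot":[0,-10.7,0],"gripper":1.5},
  {"offset":[1.3,0,3.4],"rot":[0,-10.7,0],"gripper":1.5},
])

```text
time_s: 18.3
eef_pos: [324.8, -277.2, 132.4]
ee_rot: [-0.003, 0.998, 0.0, -0.07]
force: [-0.8, -0.3, -2.9]
grip_width: 0.258
grip_force: 98.2
```

```bash
python3 st.py
python3 - <<'E'
from h import *
for p,z in ((12,8),(15,7),(18,6),(21,6),(24,6)): go([190,0,96],[505,-278,z],0,p)
E
```

```text
18.3 [ 324.8 -277.2  132.4] [-0.8 -0.3 -2.9] [0.02 0.2  0.04]
edge rack -203.5 -302.9 10.7 joints [-0.93  0.38  1.92 -0.14  0.93  0.72]
offset [ 1.29  0.08 -1.09] rot [-0.34 -3.93  0.06] tcp [ 339.1 -278.   141.4]
offset [ 1.9   0.07 -1.93] rot [-0.34 -6.93  0.07] tcp [ 346.3 -278.   148.9]
offset [ 2.55  0.07 -2.75] rot [-0.34 -9.93  0.08] tcp [ 354. -278.  156.]
offset [ 3.24  0.06 -3.62] rot [ -0.34 -12.93   0.09] tcp [ 362.  -278.   163.7]
offset [ 3.98  0.06 -4.46] rot [ -0.33 -15.93   0.1 ] tcp [ 370.5 -278.   171. ]
```

Run:
```python
from h import *
c=capture("top"); cv2.imwrite("pics/crop9.png",cv2.resize(c["color"][180:340,330:520,::-1],None,fx=3,fy=3,interpolation=cv2.INTER_CUBIC))
print(sense()["wrist_torque"],sense()["force"])
```

```text
[ 0.01991702  0.17538573 -0.00936404] [-0.38670794 -0.13667547 -2.26580379]
```

View pics/crop9.png

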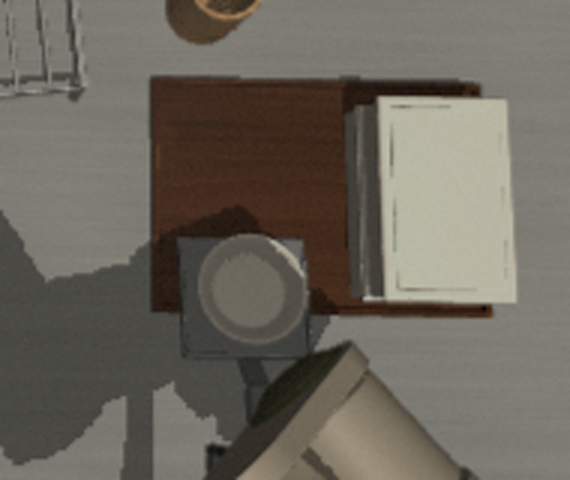

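The dish is still on the blade at (252,288), level with its middle. I tilt further, keeping the edge just above the tray floor; from here on I measure by numbers only.

>>> step_arm([
  {"offset":[0.3,0,-0.2],"rot":[0,-1,0],"gripper":1.5},
  {"offset":[0.6,0,-0.5],"rot":[0,-2,0],"gripper":1.5},
  {"offset":[1.0,0,-0.8],"rot":[0,-3,0],"gripper":1.5},
  {"offset":[1.3,0,-1.1],"rot":[0,-3.9,0],"gripper":1.5},
  {"offset":[1.5,0,-1.4],"rot":[0,-4.9,0],"gripper":1.5},
  {"offset":[1.7,0,-1.65],"rot":[0,-5.9,0],"gripper":1.5},
  {"offset":[1.9,0,-1.93],"rot":[0,-6.9,0],"gripper":1.5},
  {"offset":[2.1,0,-2.2],"rot":[0,-7.9,0],"gripper":1.5},
  {"offset":[2.3,0,-2.48],"rot":[0,-8.9,0],"gripper":1.5},
  {"offset":[2.55,0,-2.75],"rot":[0,-9.9,0],"gripper":1.5},
  {"offset":[2.55,0,-2.75],"rot":[0,-9.9,0],"gripper":1.5},
])

```text
time_s: 19.45
eef_pos: [354.2, -277.5, 156.7]
ee_rot: [-0.003, 0.988, 0.0, -0.156]
force: [-0.5, -0.3, -0.4]
grip_width: 0.266
grip_force: 98.4
```

```bash
cat > dish.py <<'E'
from h import *
# white-ish rim/dish pixels over the tray's free half; circle via depth-independent contour
c=capture("top"); W=world(c); h=W[...,2]; g=c["color"].astype(int)
m=(g.min(2)>95)&(W[...,0]>425)&(W[...,0]<645)&(W[...,1]>-345)&(W[...,1]<-205)&(h>3)
n,l,st,ce=cv2.connectedComponentsWithStats(m.astype(np.uint8))
for k in range(1,n):
    if st[k,4]>60:
        P=W[l==k]; A=np.c_[P[:,:2],np.ones(len(P))]; 
        print(st[k],P.min(0).round(0),P.max(0).round(0),np.median(P,0).round(0))
E
python3 st.py; python3 dish.py
python3 - <<'E'
from h import *
for p,z in ((20,6),(22,6),(24,6),(26,6)): go([190,0,96],[505,-278,z],0,p)
E
```

```text
19.45 [ 354.2 -277.5  156.7] [-0.5 -0.3 -0.4] [-0.11 -0.17 -0.04]
edge rack -197.6 -303.9 6.8 joints [-0.83  0.44  1.77 -0.25  1.16  0.86]
[432 278  38  18 321] [ 425. -297.  359.] [ 455. -232.  374.] [ 434. -260.  367.]
offset [ 0.35  0.05 -0.61] rot [-0.29 -2.1   0.09] tcp [ 359.3 -278.   161.2]
offset [ 0.73  0.04 -1.26] rot [-0.29 -4.1   0.1 ] tcp [ 364.8 -278.   166.2]
offset [ 1.12  0.04 -1.89] rot [-0.28 -6.1   0.1 ] tcp [ 370.5 -278.   171. ]
offset [ 1.53  0.04 -2.5 ] rot [-0.28 -8.1   0.11] tcp [ 376.3 -278.   175.6]
```

```bash
cat > dish.py <<'E'
from h import *
c=capture("top"); W=world(c); h=W[...,2]; g=c["color"].astype(int)
dark=(g[...,0]-g[...,2]>15)
for x in range(440,645,8):
    m=(abs(W[...,0]-x)<4)&(abs(W[...,1]+283)<6); 
    print(x,int(m.sum()),np.median(h[m]).round(0) if m.any() else "",np.median(g[m],0) if m.any() else "")
m=~dark&(W[...,0]>480)&(W[...,0]<640)&(W[...,1]>-345)&(W[...,1]<-205)&(h>8)&(h<60)
if m.any(): print("nonwood",m.sum(),np.percentile(W[m],[1,99],axis=0).round(0))
E
python3 dish.py
```

```text
440 34 361.0 [110.5 102.   87. ]
448 42 353.0 [100.  95.  84.]
456 30 189.0 [98.  93.5 81.5]
464 16 31.0 [98.  93.  84.5]
472 13 27.0 [100.  94.  86.]
480 14 26.0 [100.  95.  86.]
488 14 22.0 [100.5  95.   86. ]
496 12 20.0 [98.  93.  84.5]
504 15 23.0 [92. 88. 79.]
512 14 28.0 [94.  89.5 80.5]
520 13 9.0 [57. 47. 40.]
528 13 6.0 [43. 29. 20.]
536 14 6.0 [41.  27.5 18. ]
544 13 5.0 [40. 27. 19.]
552 12 5.0 [40.  27.5 19.5]
560 13 6.0 [41. 27. 18.]
568 12 5.0 [39.5 26.  20. ]
576 11 5.0 [43. 30. 22.]
584 12 5.0 [59. 37. 26.]
592 11 6.0 [63. 41. 29.]
600 12 7.0 [62.5 41.  29. ]
608 10 6.0 [60. 39. 27.]
616 13 6.0 [63. 41. 28.]
624 13 4.0 [63. 42. 29.]
632 13 6.0 [62. 41. 29.]
640 15 7.0 [63. 41. 29.]
nonwood 503 [[ 480. -329.    9.]
 [ 516. -220.   40.]]
```

>>> step_arm([
  {"offset":[0.1,0,-0.3],"rot":[0,-0.7,0],"gripper":1.5},
  {"offset":[0.2,0,-0.5],"rot":[0,-1.4,0],"gripper":1.5},
  {"offset":[0.35,0,-0.7],"rot":[0,-2.1,0],"gripper":1.5},
  {"offset":[0.5,0,-0.95],"rot":[0,-2.8,0],"gripper":1.5},
  {"offset":[0.6,0,-1.15],"rot":[0,-3.5,0],"gripper":1.5},
  {"offset":[0.7,0,-1.35],"rot":[0,-4.1,0],"gripper":1.5},
  {"offset":[0.7,0,-1.35],"rot":[0,-4.1,0],"gripper":1.5},
  {"offset":[0.7,0,-1.35],"rot":[0,-4.1,0],"gripper":1.5},
])

```text
time_s: 20.35
eef_pos: [364.7, -277.5, 167.0]
ee_rot: [-0.003, 0.982, 0.0, -0.191]
force: [0.4, 0.5, -1.9]
grip_width: 0.263
grip_force: 98.4
```

```bash
python3 st.py; python3 dish.py | sed -n '4,20p;27p'
python3 - <<'E'
from h import *
for p,z in ((24,7),(26,7),(28,7)): go([190,0,96],[505,-278,z],0,p)
E
```

```text
20.35 [ 364.7 -277.5  167. ] [ 0.4  0.5 -1.9] [-0.09 -0.41  0.  ]
edge rack -198.1 -303.7 6.8 joints [-0.8   0.46  1.71 -0.28  1.26  0.9 ]
464 37 366.0 [109. 100.  85.]
472 37 357.0 [95. 89. 76.]
480 25 31.0 [98. 92. 83.]
488 14 26.0 [98. 93. 85.]
496 14 24.0 [98.5 93.  84. ]
504 14 19.0 [98.  93.  84.5]
512 13 18.0 [99. 94. 84.]
520 15 14.0 [98. 93. 85.]
528 14 9.0 [98.5 94.  84. ]
536 13 11.0 [93. 88. 80.]
544 14 16.0 [95. 90. 82.]
552 12 17.0 [83.5 77.5 68.5]
560 15 6.0 [42. 28. 19.]
568 12 5.0 [38.  25.5 18.5]
576 15 5.0 [41. 28. 21.]
584 11 6.0 [41. 28. 21.]
592 9 4.0 [38. 26. 19.]
nonwood 804 [[ 481. -322.    9.]
offset [ 0.36  0.05 -0.68] rot [-0.31 -2.    0.11] tcp [ 370.5 -278.   172. ]
offset [ 0.73  0.05 -1.33] rot [-0.31 -4.    0.12] tcp [ 376.3 -278.   176.6]
offset [ 1.12  0.05 -1.96] rot [-0.3  -6.    0.12] tcp [ 382.3 -278.   181. ]
```

The dish's front foot is on the tray floor (front rim at x≈555). I draw the blade out from under its rear edge.

>>> step_arm([
  {"offset":[-0.9,0,0.36],"rot":[0,0,0],"gripper":1.5},
  {"offset":[-1.9,0,0.76],"rot":[0,0,0],"gripper":1.5},
  {"offset":[-2.8,0,1.12],"rot":[0,0,0],"gripper":1.5},
  {"offset":[-2.8,0,1.12],"rot":[0,0,0],"gripper":1.5},
  {"offset":[-2.8,0,1.12],"rot":[0,0,0],"gripper":1.5},
])

```text
time_s: 20.9
eef_pos: [334.0, -277.5, 167.4]
ee_rot: [-0.003, 0.982, -0.0, -0.191]
force: [-0.8, -0.2, -0.5]
grip_width: 0.263
grip_force: 98.5
```

```bash
python3 st.py; python3 dish.py | sed -n '1,20p;27,28p'
```

```text
20.9 [ 334.  -277.5  167.4] [-0.8 -0.2 -0.5] [-0.1  -0.07 -0.03]
edge rack -228.7 -300.1 7.1 joints [-0.85  0.42  1.79 -0.3   1.22  0.87]
440 41 358.0 [89. 81. 69.]
448 32 351.0 [79. 72. 61.]
456 17 32.0 [83. 80. 73.]
464 13 24.0 [86. 82. 74.]
472 15 15.0 [111. 106.  97.]
480 14 14.0 [111.5 106.   96. ]
488 15 15.0 [112. 107.  97.]
496 15 14.0 [111. 106.  96.]
504 14 14.0 [112. 106.  96.]
512 12 13.0 [112.  106.   96.5]
520 12 13.0 [112. 106.  96.]
528 13 11.0 [111. 106.  95.]
536 13 17.0 [87. 82. 75.]
544 14 24.0 [87.5 83.  75. ]
552 12 7.0 [46.  33.5 25.5]
560 14 6.0 [41.5 28.5 20.5]
568 13 6.0 [40. 27. 19.]
576 13 6.0 [62. 41. 28.]
584 11 5.0 [63. 41. 28.]
592 13 7.0 [61. 39. 28.]
nonwood 643 [[ 481. -323.    9.]
 [ 548. -235.   32.]]
```

>>> step_arm([
  {"offset":[-0.5,0,0.2],"rot":[0,0,0],"gripper":1.5},
  {"offset":[-1.1,0,0.4],"rot":[0,0,0],"gripper":1.5},
  {"offset":[-2.1,0,0.4],"rot":[0,0,0],"gripper":1.5},
  {"offset":[-3.6,0,0],"rot":[0,0,0],"gripper":1.5},
  {"offset":[-6,0,-1],"rot":[0,0,0],"gripper":1.5},
  {"offset":[-8,0,-3],"rot":[0,0,0],"gripper":1.5},
  {"offset":[-9,0,-5],"rot":[0,0,0],"gripper":1.5},
  {"offset":[-9,0,-5],"rot":[0,0,0],"gripper":1.5},
])

```text
time_s: 21.75
eef_pos: [269.4, -278.4, 249.5]
ee_rot: [-0.001, 0.982, -0.0, -0.19]
force: [-0.3, 0.6, -1.4]
grip_width: 0.266
grip_force: 98.4
```

```bash
python3 st.py; python3 dish.py | sed -n '1,16p;27,28p'
python3 - <<'E'
from h import *
go([190,0,96],[500,-30,60],0,0)
go([190,0,96],[500,-30,0],0,0)
E
```

```text
21.75 [ 269.4 -278.4  249.5] [-0.3  0.6 -1.4] [ 0.02 -0.14  0.03]
edge rack -292.6 -293.8 89.6 joints [-0.96  0.19  1.84 -0.32  1.35  0.72]
440 14 13.0 [39.  27.5 20.5]
448 13 5.0 [40. 27. 19.]
456 14 25.0 [91. 86. 78.]
464 14 21.0 [88. 83. 76.]
472 14 13.0 [109.  104.5  95. ]
480 14 13.0 [111. 105.  95.]
488 15 13.0 [111. 105.  95.]
496 12 14.0 [111. 105.  96.]
504 13 12.0 [111. 106.  96.]
512 12 13.0 [111. 106.  96.]
520 12 12.0 [112.  106.5  96.5]
528 13 13.0 [111. 106.  96.]
536 15 16.0 [85. 81. 73.]
544 16 26.0 [142. 135. 122.]
552 10 6.0 [48.  32.  22.5]
560 13 5.0 [67. 43. 29.]
nonwood 535 [[ 481. -322.    8.]
 [ 542. -235.   30.]]
offset [  7.22 -24.77   7.1 ] rot [-2.300e-01  2.195e+01 -1.000e-02] tcp [310. -30. 156.]
offset [  9.46 -24.74  12.67] rot [-2.300e-01  2.195e+01 -1.000e-02] tcp [310. -30.  96.]
```

The dish stands flat at x≈500 on the tray floor. Next I lay the spatula down well clear of it.

>>> step_arm([
  {"offset":[1,-3,0.5],"rot":[0,3,0],"gripper":1.5},
  {"offset":[2,-7,1.5],"rot":[0,6,0],"gripper":1.5},
  {"offset":[3,-11,2.5],"rot":[0,9,0],"gripper":1.5},
  {"offset":[4,-15,3.5],"rot":[0,13,0],"gripper":1.5},
  {"offset":[5,-19,4.5],"rot":[0,16,0],"gripper":1.5},
  {"offset":[6,-22,5.5],"rot":[0,19,0],"gripper":1.5},
  {"offset":[7,-24,6.5],"rot":[0,21,0],"gripper":1.5},
  {"offset":[7.2,-24.8,7.1],"rot":[0,22,0],"gripper":1.5},
  {"offset":[7.2,-24.8,7.1],"rot":[0,22,0],"gripper":1.5},
  {"offset":[7.2,-24.8,7.1],"rot":[0,22,0],"gripper":1.5},
])

```text
time_s: 22.8
eef_pos: [309.7, -29.5, 155.6]
ee_rot: [-0.003, 1.0, -0.0, -0.001]
force: [-0.2, -0.1, -1.6]
grip_width: 0.263
grip_force: 98.5
```

```bash
python3 st.py
python3 - <<'E'
from h import *
go([190,0,96],[500,-30,0],0,0)
c=capture("top"); W=world(c); h=W[...,2]
m=(abs(W[...,0]-440)<60)&(abs(W[...,1]+30)<90)
for x in (400,420,440,460,480,495):
  k=(abs(W[...,0]-x)<5)&(abs(W[...,1]+30)<40); print(x,np.median(h[k]).round(1))
E
```

```text
22.8 [309.7 -29.5 155.6] [-0.2 -0.1 -1.6] [-0.01  0.2  -0.03]
edge rack -173.3 -57.2 59.2 joints [-0.48  0.06  2.27  0.01  0.82  1.09]
offset [0.05 0.09 5.96] rot [-0.35  0.11 -0.01] tcp [310. -30.  96.]
400 68.3
420 61.1
440 60.8
460 60.4
480 60.2
495 60.2
```

>>> step_arm([
  {"offset":[0,0,1.5],"rot":[0,0,0],"gripper":1.5},
  {"offset":[0,0,3.5],"rot":[0,0,0],"gripper":1.5},
  {"offset":[0,0,5],"rot":[0,0,0],"gripper":1.5},
  {"offset":[0,0,5.6],"rot":[0,0,0],"gripper":1.5},
  {"offset":[0,0,5.8],"rot":[0,0,0],"gripper":1.5},
  {"offset":[0,0,5.9],"rot":[0,0,0],"gripper":1.5},
  {"offset":[0,0,5.9],"rot":[0,0,0],"gripper":1.5},
])

```text
time_s: 23.55
eef_pos: [310.3, -29.3, 97.3]
ee_rot: [-0.003, 1.0, -0.0, 0.0]
force: [-0.5, -0.7, -1.1]
grip_width: 0.257
grip_force: 98.6
```

>>> step_arm([
  {"offset":[0,0,0.08],"rot":[0,0,0],"gripper":1.5},
  {"offset":[0,0,0.08],"rot":[0,0,0],"gripper":4},
  {"offset":[0,0,0.08],"rot":[0,0,0],"gripper":6},
  {"offset":[0,0,0.08],"rot":[0,0,0],"gripper":8},
  {"offset":[0,0,0.08],"rot":[0,0,0],"gripper":8},
  {"offset":[0,0,0.08],"rot":[0,0,0],"gripper":8},
  {"offset":[0,0,0.08],"rot":[0,0,0],"gripper":8},
  {"offset":[0,0,-3],"rot":[0,0,0],"gripper":8},
  {"offset":[0,0,-7],"rot":[0,0,0],"gripper":8},
  {"offset":[0,0,-12],"rot":[0,0,0],"gripper":8},
  {"offset":[0,0,-15],"rot":[0,0,0],"gripper":8},
  {"offset":[0,0,-15],"rot":[0,0,0],"gripper":8},
])

```text
time_s: 24.75
eef_pos: [311.0, -30.4, 250.1]
ee_rot: [-0.001, 1.0, -0.0, 0.003]
force: [0.1, -1.5, -0.8]
grip_width: 0.938
grip_force: 0.0
```

```bash
python3 st.py; python3 dish.py | sed -n '1,16p;27,28p'
python3 - <<'E'
from h import *
c=capture("top"); W=world(c); h=W[...,2]
for x in (400,420,440,460,480,495):
  k=(abs(W[...,0]-x)<5)&(abs(W[...,1]+30)<40); print(x,np.median(h[k]).round(1))
m=(h>2)&(h<60)&(W[...,0]>390)&(W[...,0]<560)&(W[...,1]>-130)&(W[...,1]<60); print(np.percentile(W[m],[1,99],axis=0).round(0))
E
```

```text
24.75 [311.  -30.4 250.1] [ 0.1 -1.5 -0.8] [-0.03 -0.01 -0.03]
edge rack -171.3 -58.8 155.4 joints [-0.48 -0.12  2.13  0.01  1.13  1.09]
440 14 15.0 [60.  37.5 26.5]
448 12 5.0 [64.5 42.5 28.5]
456 12 24.0 [122. 113. 102.]
464 14 21.0 [112.5 107.   97. ]
472 14 13.0 [175.  167.  151.5]
480 14 13.0 [176. 168. 152.]
488 13 13.0 [177. 168. 152.]
496 13 13.0 [176. 168. 152.]
504 13 11.0 [176. 168. 152.]
512 13 12.0 [177. 168. 152.]
520 13 14.0 [177. 168. 153.]
528 11 12.0 [176. 167. 151.]
536 15 17.0 [143. 136. 123.]
544 12 26.0 [150.  141.5 128. ]
552 13 7.0 [48. 31. 24.]
560 14 4.0 [64.5 42.  29. ]
nonwood 6 [[ 481. -317.   12.]
 [ 527. -255.   27.]]
400 3.4
420 3.0
440 3.0
460 2.8
480 3.0
495 2.8
[[ 392. -127.    2.]
 [ 556.   57.   16.]]
```

Dish flat on the tray, spatula flat on the bench and clear, gripper free. Handing in.

```bash
python3 -c "
from rig import *
print(finish_job())"
```

```text
the job is handed in; nothing more can be done
None
```

The job is handed in: the dish was drawn out on the blade and measures flat on the tray's free half, and the spatula lies flat on the bench clear of tray and rack. I viewed 11 pictures, one over the limit of 10.

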